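# Shut and lock the coffee machine's service panel

## Robot

A 6-joint arm with a two-finger parallel gripper is mounted at the origin on the work surface. World frame = base frame: x ahead of the robot, y to its left, z up, the work surface at z = 0. Lengths are in mm, angles in rad, forces in N, time in s.
With the tool pointing down it reaches from about 350 to 975 mm from the base axis. Payload 7.1 kg.
Tool frame: the origin (TCP) lies at the very end of the fingers, on their centre line; the grasp point (between the pads) lies 19 mm behind it; z points along the fingers, y is the line along which they close (so a half turn about z gives the same grasp; the last joint's range is limited). The gripper opens to 88 mm and grips with 3 to 60 N. Pads are 20 mm wide; open, the fingers measure 115 mm over their backs; the gripper's body (75 mm by 178 mm) begins 61 mm behind the grasp point.
Start: joints at [-1.254, 0.423, 1.63, -0, 1.089, -0.019], TCP at [205.97, -590.069, 186.575] pointing down, gripper open.
Joint ranges: [-3, 3], [-0.9, 2.11], [0.09, 2.58], [-1.31, 4.45], [0.11, 2.69], [-2.54, 2.54]. Speed limits (rad/s): [2.39, 2.39, 3.01, 3.14, 3.14, 3.14].

## Interface

Orientations are given as a rotation vector (axis times angle).
In Python, from workcell import sensors, imaging, close_job gives the robot as it stands. The module is installed in compiled form; this text tells all that it offers.
- The arm moves only by the tool servo_tool, never from a script. Its argument "steps" is a list of rows, each a list of 3 entries, a list of its own where there are three numbers: the shift along the world's x, y, z in m, then the turn, a rotation vector about the world's x, y, z in degrees, then the opening, from -1 (shut) to 1 (fully open). A call has exactly 8 rows; each row shifts and turns the commanded pose from where the row before left it; what a row does not reach is not made up. A row lasts 1/12 s, in which the tool goes at most 41.7 mm and 7.16 degrees, less where a joint would pass 70% of its speed; a pose out of reach is approached as far as the arm can. A call is refused whole if a number of a shift passes 0.0417 or a number of a turn 7.16, either way. A call with a gripper value outside its range is refused whole. The fingers move at their own pace and stop on an object; the grip force is fixed at half the most. Time passes only in rows, so rows that do not move let the fingers close, or fill a call up. It gives the time, the measured TCP pose, the force, the opening and the grip force at its end, in the units of the state.
- sensors.get_obs(): the state, without advancing time (a new reading comes with each control period).
- imaging.get_image(name): name is "side" or "top"; returns a dict with "color" (420x560x3 uint8, blue, green, red), "range_z" (420x560 float32, mm along the optical axis (not along the pixel's ray), 0 where there is no reading), "vertical_fov" (degrees; the focal length in pixels is half the picture's height over the tangent of half this angle, whatever the lens; pixels are square), "cx", "cy" (the principal point, pixels), "rvec" (rotation vector, rad) and "tvec" (3), from world to camera coordinates, as OpenCV has them. Camera axes: x right, y down, z forward; pixel columns grow to the right and rows downward; lengths in mm; the calibration is good to about 2 mm. A picture is of the moment at which its call begins.
- close_job(): hands the job in; it is judged then, once.
The state is a dict: "t": time; "qpos": joint angles; "qvel": joint speeds; "joint_torque": joint torques, N m; "ee_pos": TCP position; "orientation": TCP orientation; "ft_force": force on the tool from outside, world axes, zero at the start; "moment": the same for the moment, N m; "width": finger opening in mm; "grasp_force": force on a finger pad.
Only numpy, scipy, OpenCV 4.12 (cv2) and the standard library are available. Lean on these libraries where they do the work, as an engineer would, in place of code of your own. Each camera call takes 0.05 s, during which the arm holds its last target. There are 200 camera calls.

## Task

The service panel of the coffee machine lying on its side has been left ajar: push it down with the fingertips until it is fully shut, and only then set a fingertip in the slot of its round fastener and turn it clockwise, the whole quarter turn to its stop, so that the panel is locked. Do not raise the panel further, pick nothing up, leave the tools and the other things lying about where they are, and finish with the hand clear of everything.

Things in the scene. Friction and masses are not known exactly. Their poses are not given: they have to be found in the camera images.
- machine: black coffee machine lying on its side, fixed, C-shaped seen from above. Origin: on the table under the middle of its main column (260 mm along x, 380 along y, upper face 130 mm above the table). Head and foot, as high, stick out on its +x side, away from the robot. The service panel is in the column's upper face, centred on the origin
- panel (a joint): angle in rad of the hinged aluminium service panel: 0 = shut, flush with the casing (hard stop), larger = raised. It stays at any angle it is left; about 3 to 4 N pressed on its free edge moves it down. It starts raised by 0.35 to 0.7
- panel_hinge (a point): middle of the panel's hinge line (machine's +x side), at its upper face. Axes move with the panel: x from the free edge to the hinge, y along the hinge, z out of the upper face. The panel is 212 mm from hinge to free edge, 232 mm along the hinge, 6 mm thick; shut, its upper face is 130 mm above the table. It pivots 3 mm below this point
- panel_edge (a point): middle of the panel's free edge, on its upper face (212 mm from the hinge); axes as panel_hinge. A bare strip of panel 36 mm wide lies between this edge and the round fastener
- fastener (a joint): angle in rad of the quarter-turn fastener on the panel: 0 unlocked, 1.571 locked (hard stop), growing clockwise seen from above; starts at 0 to 0.3. Stays where left; needs about 0.12 N m (5 N at 26 mm from its axis). A tongue below turns with it and goes under a lip of the casing: turned before the panel is shut, it keeps the panel from shutting
- slot (a point): on the fastener's axis, on the slot's floor; axes turn with it: y along the slot, z out of the panel. A grey dial 100 mm across, 24 mm high, its axis 126 mm from the hinge, midway along the panel. Slot 34 mm wide, 84 long, closed ends, 19 deep, floor 5 mm above the panel; unlocked it is parallel to the hinge. A fingertip in one end, led round the axis, turns it
- mug: white mug, 76 mm across and 85 mm high, beside the machine; loose, not part of the job; origin at its underside
- screwdriver: screwdriver lying on the table before the machine; loose, not part of the job; origin at its underside
- jar: small closed jar, 52 mm across and 60 mm high, on the machine's casing beside the panel; loose, not part of the job; origin at its underside
- bushing: small stepped brass bushing, 40 mm across and 30 mm high, standing on the machine's casing beside the panel; loose, not part of the job; origin at its underside
- wrench: wrench lying on the table; loose, not part of the job; origin at its underside
- tray: shallow black screw tray, 100 x 140 x 30 mm; loose, not part of the job; origin at its underside
- portafilter: coffee filter holder with a black handle lying on the table; loose, not part of the job; origin at its underside

How it is judged (in metres and radians):
On the way, in this order (a step that is already met when the one before it is completed fails the run):
1. the panel is shut while the fastener is still unlocked (value of joint panel below 0.03 rad and value of joint fastener below 0.8 rad), for 0.1 s.
2. the fastener is turned to its stop with the panel shut (value of joint panel below 0.03 rad and value of joint fastener above 1.42 rad), for 0.2 s.
At the end, for the whole second after the job is handed in: the panel is shut (joint below 0.03 rad), the fastener is locked (joint above 1.42 of 1.571 rad), both are at rest, and no loose thing has been moved more than 30 mm (all of step 2 and velocity of joint panel between -0.05 and 0.05 rad/s and velocity of joint fastener between -0.05 and 0.05 rad/s and not (distance of mug from where it was at the start of the episode above 0.03 m) and not (distance of screwdriver from where it was at the start of the episode above 0.03 m) and not (distance of jar from where it was at the start of the episode above 0.03 m) and not (distance of bushing from where it was at the start of the episode above 0.03 m) and not (distance of wrench from where it was at the start of the episode above 0.03 m) and not (distance of tray from where it was at the start of the episode above 0.03 m) and not (distance of portafilter from where it was at the start of the episode above 0.03 m)); the robot touches nothing.
It fails at once if the fastener is turned well towards locked while the panel is open (value of joint panel above 0.08 rad and value of joint fastener above 0.8 rad).
It fails at once if the panel is lifted further open instead of pushed down (value of joint panel above 0.78 rad).
It fails at once if a loose thing is moved more than 30 mm or picked up (distance of any of mug, screwdriver, jar, bushing, wrench, tray, portafilter from where it was at the start of the episode above 0.03 m).
It also fails if it takes over 48 s, if anything falls off the work surface, if the arm or the gripper's body presses on something with over 40 N, if the wrist force passes 120 N, or if a joint passes its speed limit or range.

## Working session

There is one attempt and no reset: what is moved stays moved. The work goes in short steps, Python scripts to look and compute and a tool call to move; the robot and the scene stay as the last step left them, time stands still between calls to the robot, and variables do not carry over. Pictures are saved under pics/ and viewed, at most 10 in all, crops included, and the job is handed in when it is done.

Besides the shell and the picture viewer there is one more tool, called after ">>>" by a JSON object that holds its "api" and its "payload". servo_tool: Moves the arm, as the interface text tells. Its arguments: {"type":"object","properties":{"steps":{"type":"array"}},"required":["steps"]}

```bash
mkdir -p pics
cat > h.py <<'E'
import numpy as np, cv2
from workcell import sensors, imaging
def get(n):
    d=imaging.get_image(n); h=d["color"].shape[0]
    d["f"]=h/2/np.tan(np.radians(d["vertical_fov"])/2)
    d["R"]=cv2.Rodrigues(np.array(d["rvec"],float))[0]; d["t"]=np.array(d["tvec"],float).ravel()
    return d
def cloud(d):
    z=d["range_z"].astype(float); v,u=np.indices(z.shape)
    P=np.stack([(u-d["cx"])/d["f"]*z,(v-d["cy"])/d["f"]*z,z],-1)
    W=(P-d["t"])@d["R"]; W[z==0]=np.nan
    return W
E
python3 - <<'E'
from h import *
ims=[]
for n in("top","side"):
    d=get(n); cv2.imwrite(f"pics/{n}0.png",d["color"]); np.savez(f"{n}0.npz",W=cloud(d),c=d["color"])
    print(n,(-d["R"].T@d["t"]).round(),d["f"])
print(sensors.get_obs())
E
```

```text
top [ 368.  -18. 1192.] 473.23142068558644
side [ 70. 947. 960.] 504.39471226845296
{'t': 0.1, 'qpos': array([-1.25401984e+00,  4.23778996e-01,  1.63060835e+00,  6.47765362e-06,
        1.08860830e+00, -1.90133204e-02]), 'qvel': array([ 0.0002629 , -0.00159383, -0.00234726,  0.00093343,  0.00205655,
        0.0013752 ]), 'joint_torque': array([ 1.11919286e-03, -5.45613277e+01, -2.74326378e+01,  6.45930693e-02,
        1.88717432e-02, -1.98258715e-05]), 'ee_pos': array([ 205.79133096, -589.55735286,  185.87242344]), 'orientation': array([-3.09604984e+00, -5.24746165e-01,  3.17844472e-04]), 'ft_force': array([-0.26316859, -0.31767695,  0.44282736]), 'moment': array([-0.00234089, -0.02971934, -0.00041884]), 'grasp_force': 0.0, 'width': 87.29266684989982}
```

View pics/top0.png

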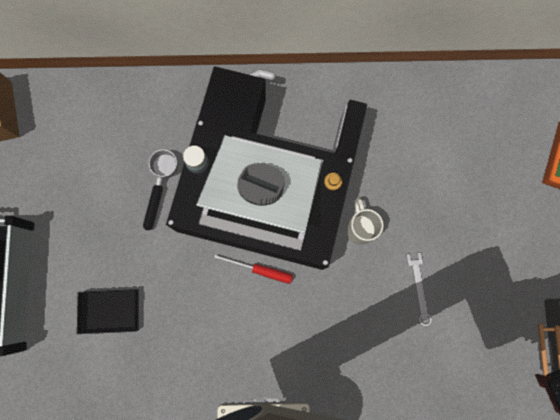

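View pics/side0.png

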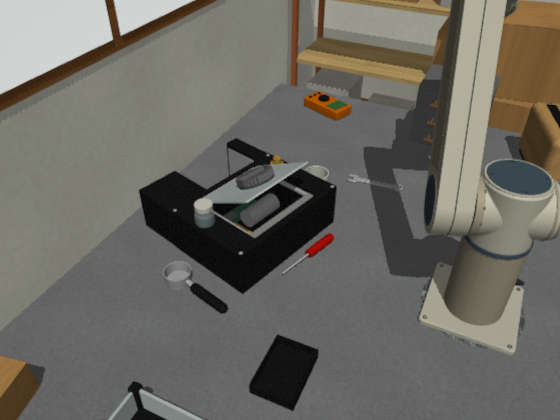

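Top view: the casing is turned slightly, with the panel at about (197–322, 136–232), hinge edge (230,136)–(322,158), free edge (197,205)–(302,232) and dial at (261,184). The jar (194,157) and bushing (333,181) stand beside it. The side view confirms that the panel is raised towards the robot.

Run:
```python
from h import *
D=np.load("top0.npz");W=D["W"];c=D["c"].astype(int)
g=c.min(-1)
v,u=np.indices(g.shape)
roi=(u>185)&(u<330)&(v>125)&(v<240)
m=roi&(g>120)&(W[...,2]>128)
m=m.astype(np.uint8); m=cv2.morphologyEx(m,cv2.MORPH_OPEN,np.ones((5,5)))
n,l,s,_=cv2.connectedComponentsWithStats(m);k=1+s[1:,4].argmax();m=l==k
P=W[m];c0=np.median(P,0)
for i in range(4):
    q=P.mean(0);nrm=np.linalg.svd(P-q,full_matrices=False)[2][2];nrm*=np.sign(nrm[2]);r=(P-q)@nrm;P=P[abs(r)<4]
print("plane",q.round(1),nrm.round(3),"tilt",np.arccos(nrm[2]),"rms",r.std())
hull=cv2.convexHull(np.argwhere(m)[:,::-1].astype(np.int32))
box=cv2.approxPolyDP(hull,6,True)[:,0]
for b in box: print(b,W[b[1]-2:b[1]+3,b[0]-2:b[0]+3].reshape(-1,3)[np.nanargmax(W[b[1]-2:b[1]+3,b[0]-2:b[0]+3,2])].round(0))
# yaw: panel x axis horizontally opposite of uphill
up=-nrm[:2]; yaw=np.arctan2(nrm[1],nrm[0]);print("yaw deg of hinge dir",np.degrees(yaw))
# panel-frame coords
ex=np.array([np.cos(yaw)*nrm[2],np.sin(yaw)*nrm[2],-np.hypot(*nrm[:2])]);ey=np.cross(nrm,ex)
fill=np.zeros(m.shape,np.uint8);cv2.fillConvexPoly(fill,hull,1)
A=(W-q)
h=A@nrm;X=A@ex;Y=A@ey
mm=(fill>0)&(abs(h)<6)
print("X",np.nanpercentile(X[mm],[.3,99.7]),"Y",np.nanpercentile(Y[mm],[.3,99.7]))
xs=np.nanpercentile(X[mm],[.3,99.7]);ys=np.nanpercentile(Y[mm],[.3,99.7])
dial=(fill>0)&(h>15)&(h<32)
rim=(fill>0)&(h>18)
print("dial X",np.nanpercentile(X[dial],[1,99]),"Y",np.nanpercentile(Y[dial],[1,99]),dial.sum())
ymid=ys.mean()
for a in(xs[1],xs[0],xs[1]-126): print((q+ex*a+ey*ymid).round(1))
# slot: h 3..9 inside dial
cx=xs[1]-126
sl=(np.hypot(X-cx,Y-ymid)<44)&(h<14)&(fill>0)
S=np.c_[X[sl],Y[sl]];w,V=np.linalg.eigh(np.cov(S.T));print("slot",sl.sum(),S.mean(0)-[cx,ymid],"dir",V[:,1],"sd",w**.5)
# screws in casing z=130
cas=(W[...,2]>120)&(W[...,2]<140)&(g>100)
for b in[(200,123),(170,222),(325,262),(349,158)]: print(b,W[b[1],b[0]].round(0))
```

```text
plane [606.3  -9.  182.3] [ 0.442 -0.124  0.888] tilt 0.4773362113244133 rms 1.4446456456422023
[320 160] [ 664. -139.  135.]
[304 231] [490. -94. 229.]
[198 205] [555. 123. 229.]
[225 137] [722.  75. 137.]
yaw deg of hinge dir -15.616831332264326
X [-99.80979781 115.41248334] Y [-114.73535708  115.73191777]
dial X [-62.52086436  33.27529733] Y [-45.68647184  46.61139973] 1035
[705.2 -36.1 129.3]
[521.1  15.3 228.2]
[597.4  -6.  187.2]
slot 361 [8.66007943 0.80656405] dir [0.15730433 0.98755017] sd [ 7.14442165 23.58997745]
(200, 123) [764. 134. 132.]
(170, 222) [531. 201. 132.]
(325, 262) [ 434. -147.  130.]
(349, 158) [ 674. -212.  128.]
```

>>> {"api": "servo_tool", "payload": {"steps": [[[0.014, 0.025, 0.014], [0, 0, 6.05], -1], [[0.014, 0.025, 0.014], [0, 0, 6.05], -1], [[0.014, 0.025, 0.014], [0, 0, 6.05], -1], [[0.014, 0.025, 0.014], [0, 0, 6.05], -1], [[0.014, 0.025, 0.014], [0, 0, 6.05], -1], [[0.014, 0.025, 0.014], [0, 0, 6.05], -1], [[0.014, 0.025, 0.014], [0, 0, 6.05], -1], [[0.014, 0.025, 0.014], [0, 0, 6.05], -1]]}}

```text
t: 0.77
ee_pos: [318.2, -388.5, 298.9]
orientation: [-2.605, -1.755, -0.0]
ft_force: [0.5, 0.4, -0.0]
width: 38.2
grasp_force: 0.0
```

>>> {"api": "servo_tool", "payload": {"steps": [[[0.014, 0.025, 0], [0, 0, 6.05], -1], [[0.014, 0.025, 0], [0, 0, 6.05], -1], [[0.014, 0.025, 0], [0, 0, 6.05], -1], [[0.014, 0.025, 0], [0, 0, 6.05], -1], [[0.014, 0.025, 0], [0, 0, 6.05], -1], [[0.014, 0.025, 0], [0, 0, 6.05], -1], [[0.014, 0.025, 0], [0, 0, 6.05], -1], [[0.014, 0.025, 0], [0, 0, 6.05], -1]]}}

```text
t: 1.43
ee_pos: [430.2, -188.6, 298.4]
orientation: [-1.657, -2.669, 0.0]
ft_force: [0.3, -0.1, 0.6]
width: 0.1
grasp_force: 0.0
```

>>> {"api": "servo_tool", "payload": {"steps": [[[0.014, 0.025, 0], [0, 0, 6.05], -1], [[0.014, 0.025, 0], [0, 0, 6.05], -1], [[0.014, 0.025, 0], [0, 0, 6.05], -1], [[0.014, 0.025, 0], [0, 0, 6.05], -1], [[0.014, 0.025, 0], [0, 0, 6.05], -1], [[0.014, 0.025, 0], [0, 0, 6.05], -1], [[0.014, 0.025, 0], [0, 0, 6.05], -1], [[0.014, 0.025, 0], [0, 0, 6.05], -1]]}}

```text
t: 2.1
ee_pos: [542.2, 11.4, 298.3]
orientation: [-0.417, -3.113, 0.0]
ft_force: [-0.3, -0.8, -0.4]
width: 0.5
grasp_force: 0.0
```

>>> {"api": "servo_tool", "payload": {"steps": [[[-0.0003, -0.0006, -0.0235], [0, 0, 0], -1], [[-0.0003, -0.0006, -0.0235], [0, 0, 0], -1], [[-0.0003, -0.0006, -0.0235], [0, 0, 0], -1], [[-0.0018, 0.0005, -0.0054], [0, 0, 0], -1], [[-0.0018, 0.0005, -0.0054], [0, 0, 0], -1], [[-0.0018, 0.0005, -0.0054], [0, 0, 0], -1], [[-0.0018, 0.0005, -0.0054], [0, 0, 0], -1], [[-0.0018, 0.0005, -0.0054], [0, 0, 0], -1]]}}

```text
t: 2.77
ee_pos: [532.6, 10.6, 201.7]
orientation: [0.425, 3.111, 0.0]
ft_force: [-0.3, -0.1, 0.6]
width: 0.5
grasp_force: 0.0
```

Run:
```python
from h import *
a=get("top");b=get("side")
cv2.imwrite("pics/a1.png",np.hstack([cv2.resize(a["color"][110:260,160:360],None,fx=2,fy=2),cv2.resize(b["color"][130:280,150:350],None,fx=2,fy=2)]))
```

```text
(no output)
```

View pics/a1.png

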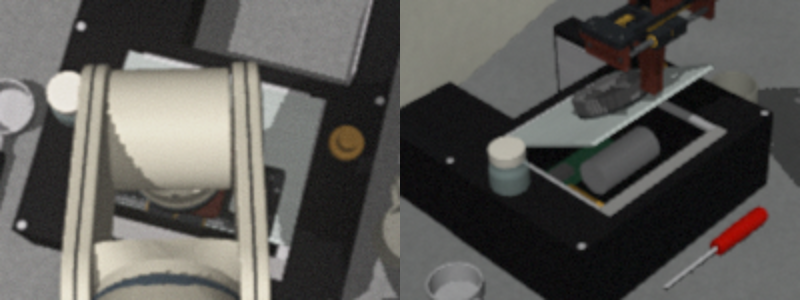

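The view is partly blocked. The fingers appear to stand on the strip between the dial and the free edge, with the panel at or near contact.

>>> {"api": "servo_tool", "payload": {"steps": [[[-0.0009, 0.0002, -0.003], [0, 0, 0], -1], [[-0.0009, 0.0002, -0.003], [0, 0, 0], -1], [[-0.0009, 0.0002, -0.003], [0, 0, 0], -1], [[-0.0009, 0.0002, -0.003], [0, 0, 0], -1], [[-0.0009, 0.0002, -0.003], [0, 0, 0], -1], [[-0.0009, 0.0002, -0.003], [0, 0, 0], -1], [[-0.0009, 0.0002, -0.003], [0, 0, 0], -1], [[-0.0009, 0.0002, -0.003], [0, 0, 0], -1]]}}

```text
t: 3.53
ee_pos: [524.2, 12.5, 177.1]
orientation: [-0.425, -3.112, -0.0]
ft_force: [-3.5, 1.6, 6.3]
width: 0.5
grasp_force: 2.8
```

Run:
```python
from h import *
b=get("side")
cv2.imwrite("pics/a2.png",cv2.resize(b["color"][130:280,150:350],None,fx=3,fy=3))
print(sensors.get_obs()["ft_force"])
```

```text
[-2.2862529   1.12884669  4.17739028]
```

View pics/a2.png

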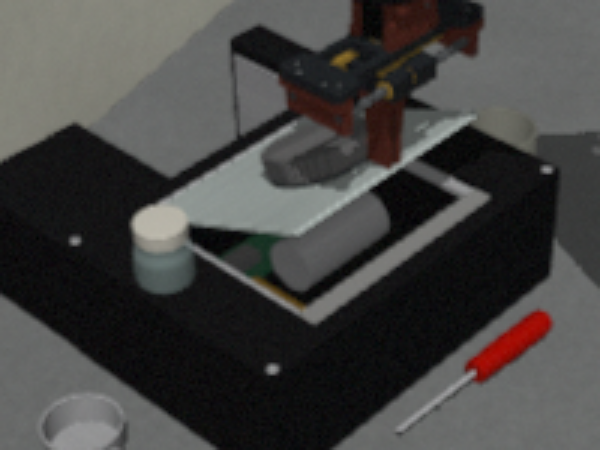

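The fingertip is pressing the panel close to its free edge at (385,165). I'll measure the panel angle before going on.

```bash
cat >> h.py <<'E'
H=np.array([705.2,-36.1]);E_=np.array([-.963,.269]);Yh=np.array([.269,.963])
def panel(n="side"):
    d=get(n);W=cloud(d);g=d["color"].min(-1)
    r=W[...,:2]-H;s=r@E_;y=r@Yh
    m=(g>95)&(s>20)&(s<205)&(abs(y)<105)&(abs(y)>60)&(W[...,2]>122)&(W[...,2]<245)
    A=np.c_[s[m],np.ones(m.sum())];z=W[m][:,2]
    for i in range(4):
        p=np.linalg.lstsq(A,z,rcond=None)[0];k=abs(A@p-z)<6;A=A[k];z=z[k]
    print(n,"angle",np.arctan(p[0]),"z at hinge",p[1],len(z)); return d,W,s,y
E
python3 -c "
from h import *
panel();panel('top')"
```

```text
side angle 0.39123782139643387 z at hinge 129.76254377834078 146
top angle 0.3793530173736183 z at hinge 131.06366658053076 677
```

Run:
```python
from h import *
d,W,s,y=panel("side")
def pr(p):
    q=d["R"]@np.array(p)+d["t"]; return (q[:2]/q[2]*d["f"]+[d["cx"],d["cy"]]).round(1)
o=sensors.get_obs();p=o["ee_pos"];print(p,pr(p),"crop",(pr(p)-[150,130])*3)
print("edge mid .383",[((pr([*(H+E_*212*np.cos(a)+Yh*v),130+212*np.sin(a)])-[150,130])*3).round() for a in(.383,) for v in(-116,0,116)])
print("hinge",[((pr([*(H+Yh*v),130])-[150,130])*3).round() for v in(-116,0,116)])
# finger pixels: reddish
c=d["color"].astype(int);m=(c[...,2]-c[...,0]>25)&(c[...,2]<140)
v,u=np.indices(m.shape);m&=(u>265)&(u<290)&(v>150)&(v<190)
for r in range(165,190,2):
    k=m[r]; print(r,W[r][k].mean(0).round() if k.any() else None, s[r][k].mean().round() if k.any() else '', k.sum())
```

```text
side angle 0.4001009359130486 z at hinge 128.9113357418863 143
[524.92232989  12.2449416  177.01937598] [277.4 194.9] crop [382.2 194.7]
edge mid .383 [array([476., 112.]), array([389., 170.]), array([293., 234.])]
hinge [array([317., 105.]), array([232., 156.]), array([139., 212.])]
165 [516.  30. 282.] 200.0 11
167 [521.  31. 276.] 196.0 10
169 [519.  34. 272.] 198.0 13
171 [520.  33. 265.] 197.0 9
173 [521.  22. 253.] 193.0 8
175 [521.  21. 246.] 192.0 9
177 [520.  21. 240.] 193.0 10
179 [520.  21. 234.] 193.0 10
181 [520.  21. 228.] 193.0 10
183 [519.  21. 222.] 195.0 7
185 [516.  23. 218.] 198.0 2
187 None  0
189 None  0
```

Run:
```python
from h import *
d=get("side")
cv2.imwrite("pics/a3.png",cv2.resize(d["color"][150:215,235:320],None,fx=8,fy=8,interpolation=cv2.INTER_NEAREST))
W=cloud(d)
for r in range(182,206,2): print(r,W[r,277].round(),d["color"][r,277])
```

```text
182 [521.  22. 225.] [21 27 58]
184 [522.  20. 217.] [27 30 61]
186 [525.  15. 207.] [109 111 107]
188 [517.  30. 213.] [168 173 164]
190 [515.  35. 211.] [110 113 109]
192 [ 596. -132.   67.] [3 5 2]
194 [ 593. -126.   64.] [3 4 7]
196 [ 594. -127.   56.] [19 15 17]
198 [576. -90.  80.] [67 65 67]
200 [574. -87.  76.] [90 88 89]
202 [572. -82.  72.] [87 85 85]
204 [570. -79.  68.] [85 83 83]
```

View pics/a3.png

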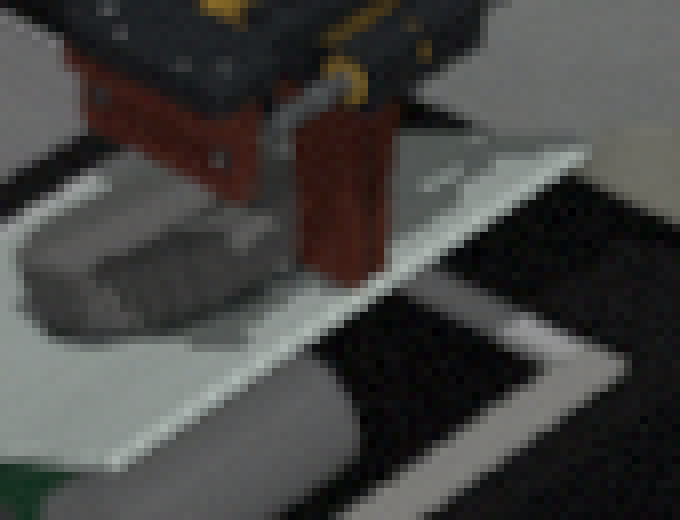

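The visible finger ends at about z=212, but the reported TCP is at 177. I'll lift clear and check where the real tip is.

>>> {"api": "servo_tool", "payload": {"steps": [[[0, 0, 0.02], [0, 0, 0], -1], [[0, 0, 0.02], [0, 0, 0], -1], [[0, 0, 0.02], [0, 0, 0], -1], [[0, 0, 0.02], [0, 0, 0], -1], [[0, 0, 0], [0, 0, 0], -1], [[0, 0, 0], [0, 0, 0], -1], [[0, 0, 0], [0, 0, 0], -1], [[0, 0, 0], [0, 0, 0], -1]]}}

```text
t: 4.45
ee_pos: [524.1, 12.2, 255.7]
orientation: [-0.425, -3.111, 0.001]
ft_force: [-0.6, -0.7, 0.2]
width: 0.5
grasp_force: 0.0
```

Run:
```python
from h import *
d,W,s,y=panel("side")
p=sensors.get_obs()["ee_pos"];q=d["R"]@p+d["t"];uv=q[:2]/q[2]*d["f"]+[d["cx"],d["cy"]]
print(p,uv)
im=cv2.resize(d["color"][110:215,235:320],None,fx=6,fy=6,interpolation=cv2.INTER_NEAREST)
cv2.drawMarker(im,tuple(int(v) for v in (uv-[235,110])*6),(0,255,0),0,20,1)
cv2.imwrite("pics/a4.png",im)
u=int(round(uv[0]))
for r in range(int(uv[1])-30,int(uv[1])+14,3): print(r,W[r,u].round(),d["color"][r,u])
panel("top")
```

```text
side angle 0.3961617873484589 z at hinge 129.28092170720228 155
[524.10365379  12.20556139 255.74198697] [277.72278057 169.62480742]
139 [514.  32. 356.] [20 24 50]
142 [516.  29. 346.] [22 26 52]
145 [516.  29. 338.] [21 26 50]
148 [518.  24. 326.] [18 29 59]
151 [518.  24. 318.] [22 29 60]
154 [517.  25. 310.] [26 33 63]
157 [518.  24. 301.] [23 28 61]
160 [ 608. -162.  159.] [27 71 93]
163 [ 606. -158.  151.] [24 68 90]
166 [ 604. -153.  144.] [61 79 87]
169 [ 579. -103.  172.] [85 88 84]
172 [566. -75. 182.] [83 84 80]
175 [555. -53. 190.] [84 87 82]
178 [547. -37. 192.] [87 89 84]
181 [537. -15. 200.] [147 150 143]
top angle 0.3673744535666899 z at hinge 131.79959047278825 425
```

View pics/a4.png

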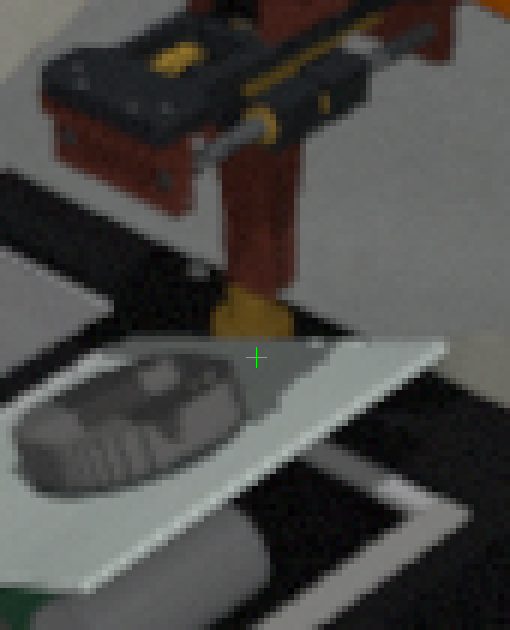

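The visible fingertip ends about 40 mm above the marked TCP (255,357), so the real tip is higher than reported. I'll check the offset, the gripper-body height and the neighbouring things.

Run:
```python
from h import *
d=get("side");W=cloud(d);c=d["color"].astype(int);s=(W[...,:2]-H)@E_
for (x,y) in[(190,205),(170,200),(120,175),(70,150),(240,280),(270,290),(285,280),(250,200),(250,160),(330,110)]:
    u,v=235+x//6,110+y//6; print((x,y),W[v,u].round(),c[v,u])
T=np.load("top0.npz");W0=T["W"];C=T["c"].astype(int)
for n,(u,v) in dict(jar=(194,156),bush=(333,181)).items():
    k=W0[v-10:v+11,u-10:u+11].reshape(-1,3);k=k[k[:,2]>np.nanmax(k[:,2])-8]
    p=k.mean(0);r=p[:2]-H;print(n,p.round(),"zmax",k[:,2].max().round(),"s",(r@E_).round(),"y",(r@Yh).round())
```

```text
(190, 205) [512.  97. 379.] [55 59 72]
(170, 200) [518.  98. 380.] [24 32 64]
(120, 175) [541.  93. 382.] [25 29 59]
(70, 150) [569.  84. 380.] [23 27 58]
(240, 280) [526.  23. 301.] [23 31 62]
(270, 290) [514.  21. 298.] [25 32 61]
(285, 280) [512.  14. 300.] [25 31 64]
(250, 200) [522.  26. 340.] [14 20 46]
(250, 160) [521.  28. 361.] [17 19 46]
(330, 110) [490.  17. 384.] [26 27 25]
jar [668. 139. 191.] zmax 196.0 s 83.0 y 159.0
bush [ 617. -171.  160.] zmax 164.0 s 49.0 y -153.0
```

```bash
cat >> h.py <<'E'
def finger():
    o=sensors.get_obs();p=o["ee_pos"]
    d=get("side");W=cloud(d);c=d["color"].astype(int)
    r=W[...,:2]-p[:2]
    m=(np.hypot(r[...,0],r[...,1])<35)&(c[...,2]-c[...,0]>15)&(W[...,2]>p[2]+20)&(W[...,2]<p[2]+95)
    P=W[m]-p; ds=P[:,:2]@E_; dy=P[:,:2]@Yh
    print("n",m.sum(),"zmin",np.percentile(P[:,2],[1,3,10]).round(1),"ds",np.percentile(ds,[2,10,50,90,98]).round(1),"dy",np.percentile(dy,[2,10,50,90,98]).round(1))
E
python3 -c "
from h import *
finger();finger()"
```

```text
n 226 zmin [39.7 41.4 44.7] ds [-8.7 -5.3  9.9 13.5 14.4] dy [-6.9 -3.8  8.9 12.8 14.3]
n 232 zmin [39.4 40.7 44.6] ds [-8.9 -5.7  9.6 13.9 15.1] dy [-7.3 -2.9  9.  12.9 14.4]
```

Real tip = reported z + 39 mm. I'll redo the push along the arc with that correction.

>>> {"api": "servo_tool", "payload": {"steps": [[[0.0029, -0.0003, -0.0205], [0, 0, 0], -1], [[0.0029, -0.0003, -0.0205], [0, 0, 0], -1], [[0.0029, -0.0003, -0.0205], [0, 0, 0], -1], [[0.0029, -0.0003, -0.0205], [0, 0, 0], -1], [[-0.001, 0.0003, -0.005], [0, 0, 0], -1], [[-0.001, 0.0003, -0.005], [0, 0, 0], -1], [[-0.001, 0.0003, -0.005], [0, 0, 0], -1], [[-0.001, 0.0003, -0.005], [0, 0, 0], -1]]}}

```text
t: 5.37
ee_pos: [532.6, 12.3, 156.0]
orientation: [0.425, 3.112, 0.0]
ft_force: [-2.3, 0.4, 5.5]
width: 0.5
grasp_force: 2.6
```

```bash
python3 -c "
from h import *
panel();finger()"
```

```text
side angle 0.31575272827534995 z at hinge 129.50145733464706 231
n 190 zmin [40.5 42.  45.4] ds [-9.8 -5.8  9.7 13.6 15.1] dy [-7.3 -2.8  8.5 12.5 13.8]
```

>>> {"api": "servo_tool", "payload": {"steps": [[[-0.0013, 0.0004, -0.005], [0, 0, 0], -1], [[-0.0012, 0.0003, -0.005], [0, 0, 0], -1], [[-0.001, 0.0003, -0.005], [0, 0, 0], -1], [[-0.001, 0.0003, -0.005], [0, 0, 0], -1], [[-0.0009, 0.0002, -0.005], [0, 0, 0], -1], [[-0.0008, 0.0002, -0.005], [0, 0, 0], -1], [[-0.0007, 0.0002, -0.005], [0, 0, 0], -1], [[-0.0006, 0.0002, -0.005], [0, 0, 0], -1]]}}

```text
t: 6.13
ee_pos: [521.9, 14.9, 114.9]
orientation: [-0.425, -3.107, -0.0]
ft_force: [-9.7, 3.2, 6.9]
width: 0.6
grasp_force: 5.2
```

```bash
python3 -c "
from h import *
panel()"
```

```text
side angle 0.08255540797216009 z at hinge 130.18290843385546 805
```

>>> {"api": "servo_tool", "payload": {"steps": [[[-0.0003, 0.0001, -0.004], [0, 0, 0], -1], [[-0.0003, 0.0001, -0.004], [0, 0, 0], -1], [[-0.0003, 0.0001, -0.004], [0, 0, 0], -1], [[-0.0002, 0.0001, -0.004], [0, 0, 0], -1], [[0, 0, -0.003], [0, 0, 0], -1], [[0, 0, -0.003], [0, 0, 0], -1], [[0, 0, -0.002], [0, 0, 0], -1], [[0, 0, 0], [0, 0, 0], -1]]}}

```text
t: 6.85
ee_pos: [520.5, 15.3, 93.8]
orientation: [-0.425, -3.106, 0.0]
ft_force: [-20.4, 3.1, 37.6]
width: 0.1
grasp_force: 21.5
```

```bash
python3 -c "
from h import *
panel()"
```

```text
side angle -0.0014872122224174511 z at hinge 130.70965952933432 887
```

Panel shut. I'll lift, move aside and measure the slot.

>>> {"api": "servo_tool", "payload": {"steps": [[[0, 0, 0.02], [0, 0, 0], -1], [[0, 0, 0.025], [0, 0, 0], -1], [[0, 0, 0.03], [0, 0, 0], -1], [[0, 0, 0.03], [0, 0, 0], -1], [[-0.01, -0.03, 0.02], [0, 0, 0], -1], [[-0.01, -0.035, 0], [0, 0, 0], -1], [[-0.01, -0.035, 0], [0, 0, 0], -1], [[0, 0, 0], [0, 0, 0], -1]]}}

```text
t: 7.57
ee_pos: [492.8, -89.5, 217.3]
orientation: [0.43, 3.11, -0.003]
ft_force: [-0.2, -1.1, -0.2]
width: 0.2
grasp_force: 0.0
```

Run:
```python
from h import *
panel("side")
out=[]
for n in("side","top"):
    d=get(n);W=cloud(d);r=W[...,:2]-H;s=r@E_-126;y=r@Yh;z=W[...,2]
    rr=np.hypot(s,y)
    dl=(rr<60)&(z>147)&(z<162);print(n,"dial s",np.nanpercentile(s[dl],[1,99]).round(1),"y",np.nanpercentile(y[dl],[1,99]).round(1),dl.sum())
    sl=(rr<46)&(z<144)&(z>128)
    S=np.c_[s[sl],y[sl]];w,V=np.linalg.eigh(np.cov(S.T));print("slot",sl.sum(),S.mean(0).round(1),V[:,1],w**.5)
    k=np.argwhere(rr<60);a,b=k.min(0)-3,k.max(0)+3
    out.append(cv2.resize(d["color"][a[0]:b[0],a[1]:b[1]],(390,390)))
cv2.imwrite("pics/s1.png",np.hstack(out))
```

```text
side angle 0.00046082612358551114 z at hinge 130.56313764003968 1306
side dial s [-41.1  55.9] y [-44.2  50.1] 566
slot 148 [-4.7 -9.7] [-0.16682685  0.98598621] [ 5.56337799 22.52106466]
top dial s [-43.7  50.3] y [-21.2  46.6] 622
slot 268 [-1.4 20.7] [-0.22442596  0.97449114] [ 9.28322103 12.7099417 ]
```

View pics/s1.png

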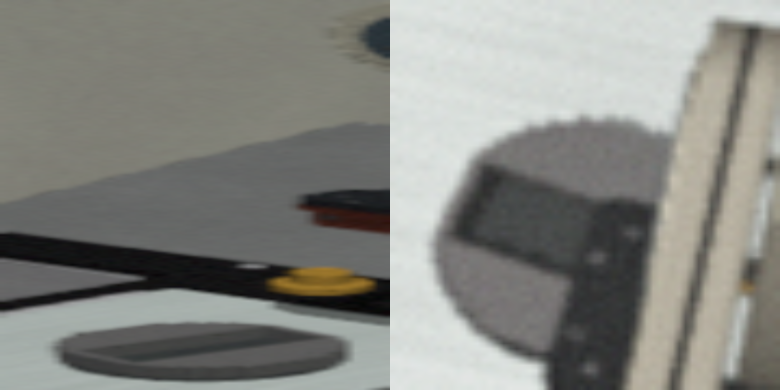

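The top view shows the dial with the slot at about (480,200)–(600,260), turned roughly 0.17 rad clockwise. In the side view the panel is flush. I'll go above the slot's near (−y) end.

>>> {"api": "servo_tool", "payload": {"steps": [[[0.0203, 0.0165, 0], [0, 0, -2.4], -1], [[0.0203, 0.0165, 0], [0, 0, -2.4], -1], [[0.0203, 0.0165, 0], [0, 0, -2.4], -1], [[0.0202, 0.0165, 0], [0, 0, -2.4], -1], [[0, 0, -0.022], [0, 0, 0], -1], [[0, 0, -0.022], [0, 0, 0], -1], [[0, 0, -0.022], [0, 0, 0], -1], [[0, 0, -0.022], [0, 0, 0], -1]]}}

```text
t: 8.38
ee_pos: [575.3, -17.3, 127.0]
orientation: [0.68, 3.067, 0.0]
ft_force: [-0.1, -0.3, -1.0]
width: 0.1
grasp_force: 0.0
```

Run:
```python
from h import *
finger()
d,W,s,y=panel()
cv2.imwrite("pics/s2.png",cv2.resize(d["color"][120:240,200:340],None,fx=5,fy=5,interpolation=cv2.INTER_CUBIC))
```

```text
n 177 zmin [36.7 39.9 43.7] ds [-9.9 -4.3  9.8 13.9 14.9] dy [-7.7 -3.   8.1 12.6 13.8]
side angle 0.0008675397224812208 z at hinge 130.62164184649134 1042
```

View pics/s2.png

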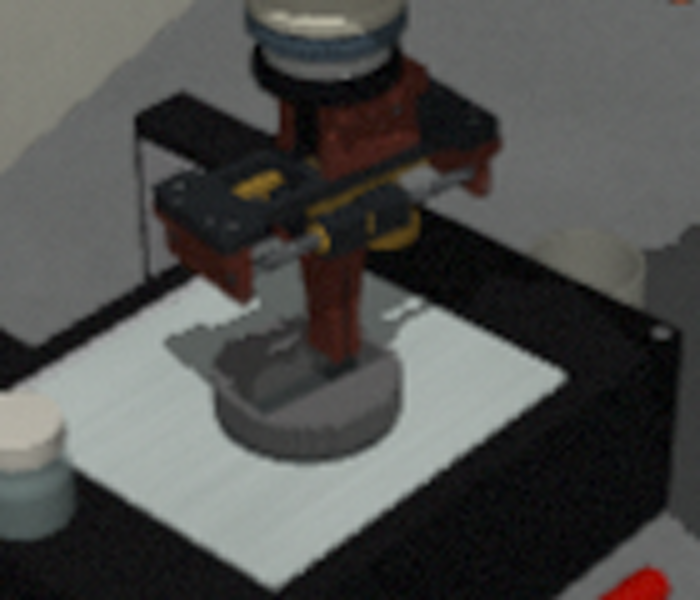

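The finger hangs about 12 mm above the −y half of the slot. I'll check numerically with the same camera before inserting it.

Run:
```python
from h import *
from scipy.optimize import least_squares
d=get("side");W=cloud(d);r=W[...,:2]-H;s=r@E_-126;y=r@Yh;z=W[...,2];c=d["color"].astype(int)
red=c[...,2]-c[...,0]>15
m=(np.hypot(s,y)<62)&(z>151)&(z<158)&~red
print("top z",np.median(z[m]))
P=np.c_[s[m],y[m]].astype(np.float32);h=cv2.convexHull(P)[:,0]
f=least_squares(lambda q:np.hypot(h[:,0]-q[0],h[:,1]-q[1])-50,[3,0],loss="soft_l1",f_scale=1).x
print("dial centre",f.round(1),"enclosing",cv2.minEnclosingCircle(P))
# bins along y: range of s on the top and the floor
for a in range(-40,45,10):
    k=m&(abs(y-a)<5);g=(np.hypot(s,y)<60)&(abs(y-a)<5)&(z<145)&(z>131)&~red&(np.hypot(s-5,y)<46)
    print(a,"top s",np.sort(s[k]).round()[::4].astype(int),"floor",(np.percentile(s[g],[0,50,100]).round() if g.any() else None))
o=sensors.get_obs()["ee_pos"];fm=red&(np.hypot(W[...,0]-o[0],W[...,1]-o[1])<30)&(z>o[2]+36)&(z<o[2]+75)
F=np.c_[s[fm],y[fm]].astype(np.float32);print("finger",cv2.minAreaRect(F),np.median(F,0), np.array((o[:2]-H)@np.c_[E_,Yh])-[126,0])
```

```text
top z 154.56729676780444
dial centre [7.8 2.7] enclosing ((7.850000381469727, 3.7642273902893066), 51.66969299316406)
-40 top s [ 3 12 19 26 30] floor [-6.  4. 17.]
-30 top s [-33 -21  34  38  45] floor [-9. -1.  8.]
-20 top s [-37 -31 -27 -24 -20 -13  29  33  42  48  51] floor [-11.  -5.   7.]
-10 top s [-42 -36 -33 -28 -21 -14 -10  -8  31  36  39  47  52  56] floor [-12.  -7.   6.]
0 top s [-42 -36 -28 -25 -21 -16 -13 -11  26  32  37  42  47  51] floor [-12.  -8.   4.]
10 top s [-42 -38 -34 -29 -23 -20 -14 -11  26  29  33  40  45  49  53  57] floor [-15. -10.  -0.]
20 top s [-41 -34 -29 -23 -18 -14  22  27  32  38  42  47  51] floor [-16. -12.  -4.]
30 top s [-36 -29 -26 -23 -15  21  26  29  35  39  45  53] floor [-15. -13. -12.]
40 top s [-27 -20 -17 -12  -4  20  25  28  31  35  39] floor None
finger ((11.529668807983398, -10.992366790771484), (18.284536361694336, 27.989734649658203), 64.01004791259766) [ 16.634695 -10.288242] [  5.41736539 -17.77957955]
```

>>> {"api": "servo_tool", "payload": {"steps": [[[-0.0018, -0.0005, 0], [0, 0, 0], -1], [[-0.0017, -0.0005, -0.003], [0, 0, 0], -1], [[0, 0, -0.004], [0, 0, 0], -1], [[0, 0, -0.004], [0, 0, 0], -1], [[0, 0, -0.004], [0, 0, 0], -1], [[0, 0, -0.004], [0, 0, 0], -1], [[0, 0, -0.003], [0, 0, 0], -1], [[0, 0, 0], [0, 0, 0], -1]]}}

```text
t: 9.2
ee_pos: [571.0, -20.3, 105.3]
orientation: [-0.684, -3.065, 0.0]
ft_force: [-0.1, -0.5, -0.3]
width: 0.4
grasp_force: 0.0
```

```bash
python3 -c "
import numpy as np
a=np.radians(np.r_[64.8,np.arange(60,-36,-5)]);r=np.r_[26.3,25.5,np.full(len(a)-2,25)]
P=np.c_[582.2-r*np.cos(a),3.5-r*np.sin(a)];print(np.c_[np.degrees(a[1:]).round(),np.diff(P,axis=0).round(1)])"
```

```text
[[ 60.   -1.6   1.7]
 [ 55.   -1.6   1.6]
 [ 50.   -1.7   1.3]
 [ 45.   -1.6   1.5]
 [ 40.   -1.5   1.6]
 [ 35.   -1.3   1.7]
 [ 30.   -1.2   1.8]
 [ 25.   -1.    1.9]
 [ 20.   -0.8   2. ]
 [ 15.   -0.7   2.1]
 [ 10.   -0.5   2.1]
 [  5.   -0.3   2.2]
 [  0.   -0.1   2.2]
 [ -5.    0.1   2.2]
 [-10.    0.3   2.2]
 [-15.    0.5   2.1]
 [-20.    0.7   2.1]
 [-25.    0.8   2. ]
 [-30.    1.    1.9]
 [-35.    1.2   1.8]]
```

>>> {"api": "servo_tool", "payload": {"steps": [[[-0.0016, 0.0017, -0.002], [0, 0, -5], -1], [[-0.0016, 0.0016, -0.002], [0, 0, -5], -1], [[-0.0017, 0.0013, 0], [0, 0, -5], -1], [[-0.0016, 0.0015, 0], [0, 0, -5], -1], [[-0.0015, 0.0016, 0], [0, 0, -5], -1], [[-0.0013, 0.0017, 0], [0, 0, -5], -1], [[-0.0012, 0.0018, 0], [0, 0, -5], -1], [[-0.001, 0.0019, 0], [0, 0, -5], -1]]}}

```text
t: 9.87
ee_pos: [561.3, -8.0, 102.2]
orientation: [1.695, 2.641, 0.001]
ft_force: [5.0, -4.7, -3.3]
width: 0.1
grasp_force: 3.1
```

>>> {"api": "servo_tool", "payload": {"steps": [[[-0.0008, 0.002, 0], [0, 0, -5], -1], [[-0.0007, 0.0021, 0], [0, 0, -5], -1], [[-0.0005, 0.0021, 0], [0, 0, -5], -1], [[-0.0003, 0.0022, 0], [0, 0, -5], -1], [[-0.0001, 0.0022, 0], [0, 0, -5], -1], [[0.0001, 0.0022, 0], [0, 0, -5], -1], [[0.0003, 0.0022, 0], [0, 0, -5], -1], [[0.0005, 0.0021, 0], [0, 0, -5], -1]]}}

```text
t: 10.53
ee_pos: [560.9, 8.0, 102.5]
orientation: [2.495, 1.901, 0.003]
ft_force: [6.5, -10.6, -3.5]
width: 0.4
grasp_force: 4.9
```

>>> {"api": "servo_tool", "payload": {"steps": [[[0.0005, 0.0021, 0], [0, 0, -3], -1], [[0.0007, 0.0021, 0], [0, 0, -3], -1], [[0.0008, 0.002, 0], [0, 0, 0], -1], [[0.001, 0.0019, 0], [0, 0, 0], -1], [[0.001, 0.0019, 0], [0, 0, 0], -1], [[0, 0, 0], [0, 0, 0], -1], [[0, 0, 0], [0, 0, 0], -1], [[0, 0, 0], [0, 0, 0], -1]]}}

```text
t: 11.2
ee_pos: [561.5, 11.5, 102.5]
orientation: [2.582, 1.775, -0.014]
ft_force: [-4.6, -41.4, 8.0]
width: 0.5
grasp_force: 20.6
```

```bash
cat >> h.py <<'E'
def slot():
    panel()
    d=get("side");W=cloud(d);r=W[...,:2]-H;s=r@E_-126-7.8;y=r@Yh-3;z=W[...,2];c=d["color"].astype(int)
    m=(np.hypot(s,y)<44)&(z>130)&(z<146)&(c[...,2]-c[...,0]<15)
    S=np.c_[s[m],y[m]];w,V=np.linalg.eigh(np.cov(S.T));v=V[:,1]
    print(m.sum(),S.mean(0).round(1),w**.5,"angle",np.arctan2(-v[0]*np.sign(v[1]),abs(v[1])))
E
python3 -c "
from h import *
slot()"
```

```text
side angle 0.001435150408659337 z at hinge 130.57272386477888 916
71 [-10.6  -6.1] [16.03766167 28.98342362] angle -1.2440732288136864
```

The force rises to 41 N and the tip stalls, which suggests the stop. I'll back off, lift clear and verify.

>>> {"api": "servo_tool", "payload": {"steps": [[[-0.001, -0.004, 0], [0, 0, 0], -1], [[-0.001, -0.004, 0], [0, 0, 0], -1], [[0, -0.002, 0.002], [0, 0, 0], -1], [[0, 0, 0.02], [0, 0, 0], -1], [[0, 0, 0.03], [0, 0, 0], -1], [[0, 0, 0.03], [0, 0, 0], -1], [[-0.02, -0.02, 0.03], [0, 0, 0], -1], [[-0.02, -0.03, 0], [0, 0, 0], -1]]}}

```text
t: 11.97
ee_pos: [524.4, -38.9, 219.8]
orientation: [2.584, 1.777, 0.013]
ft_force: [0.6, 0.1, 0.7]
width: 0.3
grasp_force: 0.0
```

>>> {"api": "servo_tool", "payload": {"steps": [[[-0.02, -0.035, 0], [0, 0, 0], -1], [[-0.02, -0.035, 0], [0, 0, 0], -1], [[-0.02, -0.035, 0], [0, 0, 0], -1], [[-0.02, -0.035, 0], [0, 0, 0], -1], [[-0.01, -0.035, 0], [0, 0, 0], -1], [[0, -0.035, 0], [0, 0, 0], -1], [[0, 0, 0], [0, 0, 0], -1], [[0, 0, 0], [0, 0, 0], -1]]}}

```text
t: 12.63
ee_pos: [430.4, -251.2, 214.2]
orientation: [2.594, 1.772, 0.001]
ft_force: [-0.2, -0.1, 0.4]
width: 0.6
grasp_force: 0.0
```

Run:
```python
from h import *
slot()
a=get("top");b=get("side")
W=cloud(a);r=W[...,:2]-H;s=r@E_-126-3;y=r@Yh;z=W[...,2]
m=(np.hypot(s,y)<44)&(z>130)&(z<146);S=np.c_[s[m],y[m]];w,V=np.linalg.eigh(np.cov(S.T));print("top",m.sum(),w**.5,V[:,1])
cv2.imwrite("pics/f.png",np.hstack([cv2.resize(a["color"][60:300,130:400],(400,356)),cv2.resize(b["color"][120:300,140:342],(400,356))]))
print(sensors.get_obs()["ft_force"])
```

```text
side angle -1.7968332842349143e-05 z at hinge 130.76148098801545 1307
158 [ -6.2 -10.7] [11.96089778 22.07580026] angle -1.3749543465137664
top 533 [ 9.73350697 24.11240553] [-0.99999945  0.00104424]
[-0.0204073  -0.44195884  0.29408284]
```

View pics/f.png

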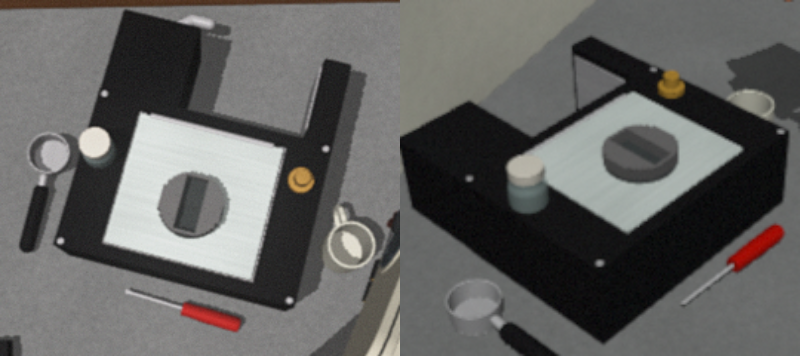

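The panel is flush, the slot (192,203) lies perpendicular to the hinge (angle about 1.57), nothing has moved, and the hand is clear.

```bash
python3 -c "
from workcell import close_job
print(close_job())"
```

```text
the job is handed in; nothing more can be done
None
```

The panel is fully shut and its fastener is turned clockwise to its stop; the last camera views show it locked with nothing else moved. The hand is clear, and the job is handed in (no verdict was returned).

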